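# Turn the wooden paddle board over onto the draining tray

### The arm

A 6-joint arm with a two-finger parallel gripper is mounted at the origin on the work surface. World frame = base frame: x ahead of the robot, y to its left, z up, the work surface at z = 0. Lengths are in m, angles in rad, forces in N, time in s.
With the tool pointing down it reaches from about 0.425 to 1.125 m from the base axis. Payload 14.9 kg.
Tool frame: the origin (TCP) lies at the very end of the fingers, on their centre line; the grasp point (between the pads) lies 19 mm behind it; z points along the fingers, y is the line along which they close (so a half turn about z gives the same grasp; the last joint's range is limited). The gripper opens to 91 mm and grips with 3 to 60 N. Pads are 32 mm wide; open, the fingers measure 118 mm over their backs; the gripper's body (76 mm by 178 mm) begins 60 mm behind the grasp point.
Start: joints at [1.19, 0.379, 1.734, -0, 1.028, -0.033], TCP at [0.239, 0.658, 0.214] pointing down, gripper open.
Joint ranges: [-2.77, 2.77], [-0.74, 2.19], [0, 2.66], [-1.06, 4.2], [0.31, 2.87], [-3.08, 3.08]. Speed limits (rad/s): [1.89, 1.89, 2.39, 3.14, 3.14, 3.14].

### API

Orientations are given as a 3x3 rotation matrix whose columns are the frame's x, y, z axes.
In Python, from workcell import monitor, cams, finish_job gives the robot as it stands.
- The arm moves only by the tool send_rows, never from a script. Its argument "plan" is a list of rows, each an object with "travel": the shift along the tool's x, y, z in cm, a list of three; "turn": the turn about the tool's z in rad; "fingers": the closure, from -1 (fully open) to 1 (shut), so that 0 is half open. A call has 1 to 12 rows; each row shifts and turns the commanded pose from where the row before left it, along the tool's axes as they then stand; what a row does not reach is not made up. A row lasts 1/8 s, in which the tool goes at most 62.5 mm and 10.7 degrees, less where a joint would pass 70% of its speed; a pose out of reach is approached as far as the arm can. A call with a gripper value outside its range is refused whole. The fingers move at their own pace and stop on an object; "force" is the grip in N (left out, the last holds). Time passes only in rows, so rows that do not move let the fingers close. It gives the time, the measured TCP pose, the force, the opening and the grip force at its end, in the units of the state.
- monitor.sense(): the state, without advancing time (a new reading comes with each control period).
- cams.camera(name): name is "scene" or "side" or "wrist"; returns a dict with "pixels" (384x512x3 uint8, blue, green, red), "fx", "fy", "cx", "cy" (pixels), "rvec" (rotation vector, rad) and "tvec" (3), from world to camera coordinates, as OpenCV has them; the wrist camera has in their place "hand_eye" (4x4, takes a point from camera to tool coordinates, whose origin is the TCP and whose axes are the flange's). Camera axes: x right, y down, z forward; pixel columns grow to the right and rows downward; lengths in m; the calibration is good to about 2 mm. A picture is of the moment at which its call begins: read the wrist's pose just before it. There is no depth.
- finish_job(): hands the job in; it is judged then, once.
The state is a dict: "t": time; "qpos": joint angles; "qd": joint speeds; "joint_torque": joint torques, N m; "ee_pos": TCP position; "orientation": TCP orientation; "contact_force": force on the tool from outside, world axes, zero at the start; "torque": the same for the moment, N m; "gripper_width": opening from 0.0 (shut) to 1.0 (fully open); "grasp_force": force on a finger pad.
Only numpy, scipy, OpenCV 4.12 (cv2) and the standard library are available. Lean on these libraries where they do the work, as an engineer would, in place of code of your own. Each camera call takes 0.05 s, during which the arm holds its last target. There are 200 camera calls.

### The job

Turn the wooden paddle board over, so that it ends up lying flat on the steel draining tray with its grooved face down, and let go. Do it with the tray's side as a stop, without lifting the board clear: pinch it, not too hard, by the ends of the brass pin through its handle, on which it can turn, slide its blade end up against that side, swing it up to stand on that end there, and tip it on over onto the tray so that the handle lies over the tray. Leave the white plastic board where it is.

Things in the scene. Friction and masses are not known exactly. Their poses are not given: they have to be found in the camera images.
- wood_grip (a point): Middle of a brass cross pin through the handle of the loose brown wooden paddle board (220 g, 18 mm thick). The pin, 9 mm thick, runs along y, 30 mm over its flat ends; pinched by them at 20 to 80 N the board can turn about it. 17 mm from the handle's tip (handle 18 wide, 52 long). x runs to the blade end, z out of the grooved face, up at the start. Blade end faces the tray's left side.
- wood_end (a point): Middle of the end face of that board's blade (end away from the handle), mid-thickness: 155 mm from wood_grip along +x, same axes. The blade is 120 mm long and 100 mm wide; the whole board is 172 mm long. At the start it lies 25 to 75 mm short of the tray's left side.
- tray: Fixed steel draining tray: a solid flat-topped step 26 mm high, 360 mm along its x, 300 mm along its y. Origin at the centre of its underside, z up. Its left side, the upright face at local y +150 mm, is the stop; both boards lie on the worktop beyond it. Its top is clear but for a small green cup (66 mm wide, 60 high) near local x +130, y -105 mm.
- white_grip (a point): Handle of the loose white plastic paddle board (same shape and size, same point and axes as wood_grip), lying beside the wooden one, nearer to or farther from the robot. Leave it alone.
Mind the look-alikes: they are no part of the job. Several things look just like the part that bears wood_grip: the one meant starts farthest from the robot's base.

How it is judged:
On the way:
1. the wooden board stands on its blade end (within 30 degrees of upright), the end within 35 mm of the tray's left side and low (angle between wood_grip's own z axis and vertical between 1.05 and 2.09 rad and y of wood_end in the frame of tray between 0.13 and 0.185 m and x of wood_end in the frame of tray between -0.18 and 0.18 m and height (world z) of wood_end below 0.045 m), for 0.1 s.
At the end, for the whole second after the job is handed in: The wooden board lies at rest on the tray, grooved face down and flat to within 10 degrees, with its handle over the tray; the blade end may overhang the tray's left side (angle between wood_grip's own z axis and vertical above 2.967 rad and height (world z) of wood_grip between 0.022 and 0.05 m and height (world z) of wood_end between 0.022 and 0.05 m and x of wood_grip in the frame of tray between -0.18 and 0.18 m and y of wood_grip in the frame of tray between -0.15 and 0.1 m and linear speed of wood below 0.02 m/s); the robot touches nothing.
It fails at once if the white board is moved by more than 30 mm (distance of white_grip from where it was at the start of the episode above 0.03 m).
It fails at once if the wooden board is lifted clear: its blade end rises more than 80 mm above the worktop (height (world z) of wood_end above 0.08 m).
It also fails if it takes over 43 s, if anything falls off the work surface, if the arm or the gripper's body presses on something with over 40 N, if the wrist force passes 120 N, or if a joint passes its speed limit or range.

## Working session

There is one attempt and no reset: what is moved stays moved. The work goes in short steps, Python scripts to look and compute and a tool call to move; the robot and the scene stay as the last step left them, time stands still between calls to the robot, and variables do not carry over. Pictures are saved under pics/ and viewed, at most 10 in all, crops included, and the job is handed in when it is done.

Besides the shell and the picture viewer there is one more tool, called after "Call:" as name(argument=value, ...) on one line, values as JSON. send_rows: Moves the arm, as the interface text tells. Its arguments: {"type":"object","properties":{"plan":{"type":"array"},"force":{"type":"number"}},"required":["plan"]}

```bash
mkdir -p pics; python3 - <<'E'
from workcell import monitor,cams
import cv2,numpy as np,pickle
s=monitor.sense();print({k:np.round(v,3).tolist() for k,v in s.items()})
d={}
for n in("scene","side","wrist"):
    c=cams.camera(n);d[n]=c;cv2.imwrite(f"pics/{n}0.png",c["pixels"])
    print(n,{k:np.round(v,3).tolist() for k,v in c.items() if k!="pixels"})
pickle.dump((s,d),open("first.pkl","wb"))
cv2.imwrite("pics/a.png",np.hstack([cv2.resize(d[n]["pixels"],(400,300)) for n in("side","wrist")]))
cv2.imwrite("pics/sc.png",cv2.resize(d["scene"]["pixels"],(800,600)))
E
```

```text
{'t': 0.0, 'qpos': [1.19, 0.379, 1.735, 0.0, 1.028, -0.033], 'qd': [0.0, 0.0, 0.0, -0.001, -0.0, 0.0], 'joint_torque': [0.001, -76.374, -43.436, 0.065, 0.042, -0.0], 'ee_pos': [0.238, 0.658, 0.213], 'orientation': [[-0.94, 0.341, -0.0], [0.341, 0.94, -0.001], [0.0, -0.001, -1.0]], 'contact_force': [-0.837, 0.238, 0.221], 'torque': [-0.028, -0.001, -0.033], 'grasp_force': 0.0, 'gripper_width': 1.001}
scene {'fx': 475.908, 'fy': 475.908, 'cx': 256.013, 'cy': 197.313, 'rvec': [1.133, 2.539, -0.808], 'tvec': [0.261, -0.269, 1.391]}
side {'fx': 441.042, 'fy': 441.042, 'cx': 244.268, 'cy': 202.749, 'rvec': [2.276, -0.207, 0.088], 'tvec': [-0.439, 0.101, 0.889]}
wrist {'fx': 337.262, 'fy': 337.262, 'cx': 253.679, 'cy': 193.83, 'hand_eye': [[0.001, -0.964, -0.264, 0.074], [1.0, 0.0, 0.001, 0.001], [-0.001, -0.264, 0.964, -0.171], [0.0, 0.0, 0.0, 1.0]]}
```

View pics/sc.png

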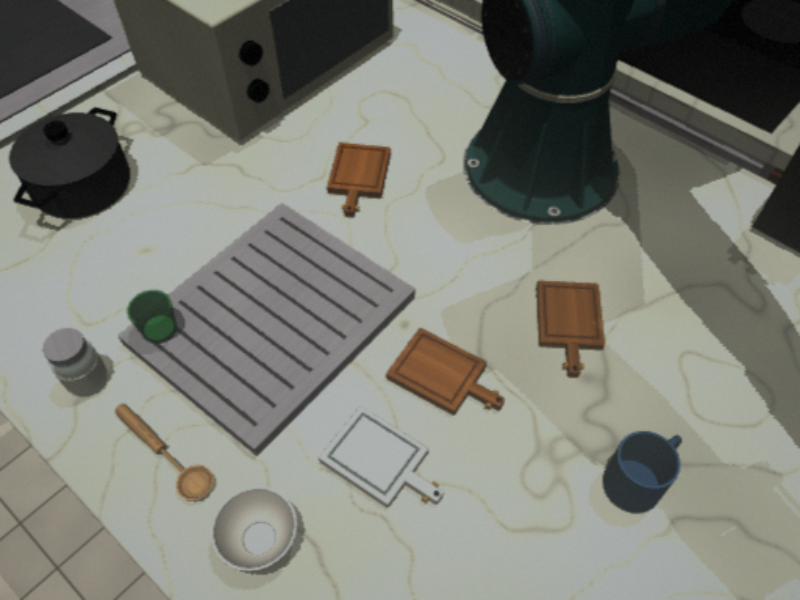

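View pics/a.png

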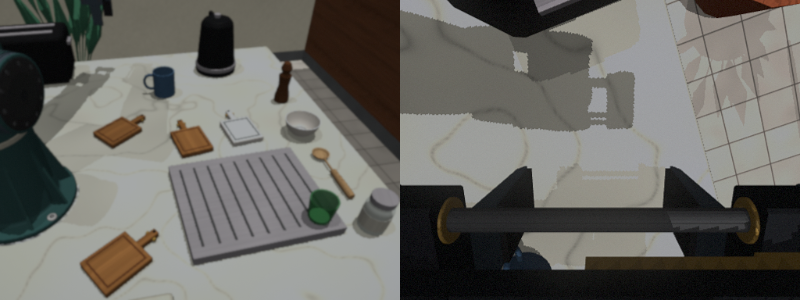

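The scene picture shows the target board at about (440,370), the white board at (375,455), and the tray with corners at (283,205), (414,292), (256,452) and (121,338), all in 800-px coordinates. The side view shows the same boards left of the tray. I'll crop for precise measurement.

```bash
python3 - <<'E'
import pickle,cv2,numpy as np
s,d=pickle.load(open("first.pkl","rb"))
a=d["scene"]["pixels"][200:275,240:340]
b=d["side"]["pixels"][145:220,210:310]
cv2.imwrite("pics/b.png",cv2.resize(a,(800,600),interpolation=cv2.INTER_CUBIC))
cv2.imwrite("pics/c.png",cv2.resize(b,(800,600),interpolation=cv2.INTER_CUBIC))
E
```

```text
(no output)
```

View pics/b.png

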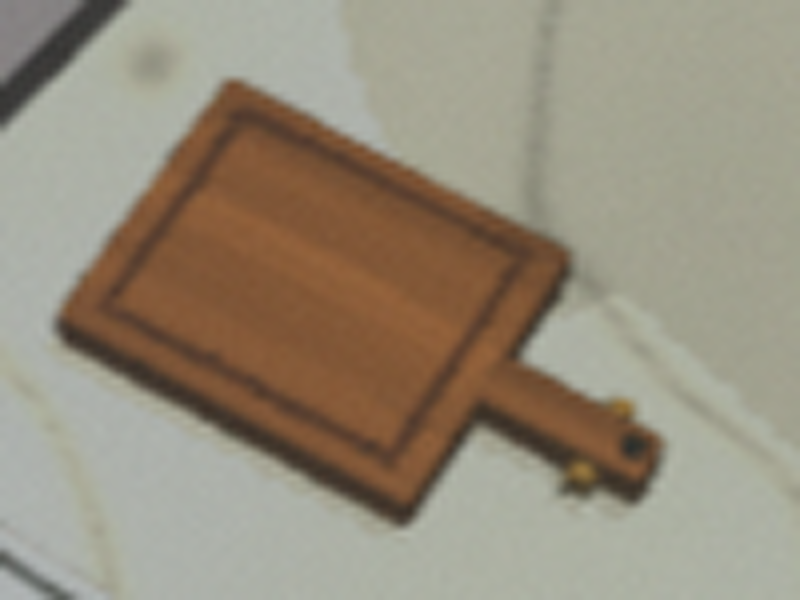

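View pics/c.png

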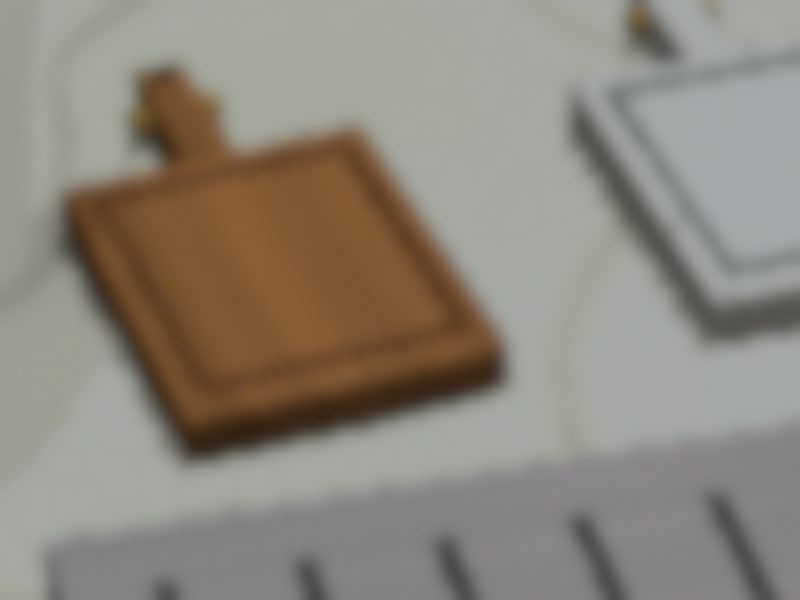

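The scene crop shows the board's top-face blade corners at (232,80), (570,252), (403,508) and (62,315), with the brass pin ends at (622,410) and (580,470). The side crop shows the corners at (70,195), (355,130), (500,345) and (190,430).

```bash
cat > h.py <<'E'
import cv2,numpy as np,pickle
from scipy.optimize import least_squares
def proj(c,P): return cv2.projectPoints(np.float64(P),np.float64(c["rvec"]),np.float64(c["tvec"]),np.array([[c["fx"],0,c["cx"]],[0,c["fy"],c["cy"]],[0,0,1]]),None)[0][:,0]
def pose(p,L,z):
    L=np.float64(L);c,s=np.cos(p[2]),np.sin(p[2])
    return np.c_[p[0]+c*L[:,0]-s*L[:,1],p[1]+s*L[:,0]+c*L[:,1],L[:,2]+z]
def fit(obs,p0,z):
    f=lambda p:np.concatenate([(proj(c,pose(p,L,z))-np.float64(px)).ravel() for c,L,px in obs])
    r=least_squares(f,p0,loss="soft_l1");return r.x,np.round(f(r.x),1)
E
python3 - <<'E'
from h import *
s,d=pickle.load(open("first.pkl","rb"));S,D=d["scene"],d["side"]
R=cv2.Rodrigues(S["rvec"])[0];print("cam S",-R.T@np.ravel(S["tvec"]));R=cv2.Rodrigues(D["rvec"])[0];print("cam D",-R.T@np.ravel(D["tvec"]))
def gp(c,u,v,z):
    R=cv2.Rodrigues(c["rvec"])[0];C=-R.T@np.ravel(c["tvec"]);w=R.T@np.array([(u-c["cx"])/c["fx"],(v-c["cy"])/c["fy"],1]);return C+w*(z-C[2])/w[2]
ts=np.array([(283,205),(414,292),(256,446),(121,335)])/1.5625
td=np.array([(168,165),(292,150),(345,228),(192,258)])*1.28
print("tray S",[gp(S,*p,.026).round(3) for p in ts]);print("tray D",[gp(D,*p,.026).round(3) for p in td])
bs=(np.array([(232,80),(570,252),(403,508),(62,315)])+.5)/8-.5+[240,200]
bd=(np.array([(70,195),(355,130),(500,345),(190,430)])+.5)/8-.5+[210,145]
pn=(np.array([(622,410),(580,470)])+.5)/8-.5+[240,200]
bS=[gp(S,*p,.018).round(3) for p in bs];bD=[gp(D,*p,.018).round(3) for p in bd]
print("board S",bS,"\nD",bD,"\npins",[gp(S,*p,.009).round(3) for p in pn])
E
```

```text
cam S [0.93411521 0.48958408 0.98080174]
cam D [ 0.32661497 -0.6755777   0.65553178]
tray S [array([ 0.405, -0.262,  0.026]), array([0.394, 0.033, 0.026]), array([0.741, 0.045, 0.026]), array([ 0.756, -0.248,  0.026])]
tray D [array([0.387, 0.026, 0.026]), array([0.745, 0.024, 0.026]), array([ 0.753, -0.259,  0.026]), array([ 0.399, -0.273,  0.026])]
board S [array([0.436, 0.081, 0.018]), array([0.415, 0.195, 0.018]), array([0.513, 0.212, 0.018]), array([0.531, 0.098, 0.018])] 
D [array([0.416, 0.186, 0.018]), array([0.507, 0.203, 0.018]), array([0.527, 0.091, 0.018]), array([0.434, 0.07 , 0.018])] 
pins [array([0.442, 0.237, 0.009]), array([0.466, 0.24 , 0.009])]
```

```bash
python3 - <<'E'
from h import *
s,d=pickle.load(open("first.pkl","rb"));S,D=d["scene"],d["side"]
ts=np.array([(283,205),(414,292),(256,446),(121,335)])/1.5625
td=np.array([(168,165),(292,150),(345,228),(192,258)])*1.28
T=[(-.18,-.15,0),(-.18,.15,0),(.18,.15,0),(.18,-.15,0)]
bs=(np.array([(232,80),(570,252),(403,508),(62,315)])+.5)/8-.5+[240,200]
bd=(np.array([(70,195),(355,130),(500,345),(190,430)])+.5)/8-.5+[210,145]
pn=(np.array([(622,410),(580,470)])+.5)/8-.5+[240,200]
# board x -> blade end (world ~ -y); y=+50 -> world +x
B=[(.155,-.05,.009),(.035,-.05,.009),(.035,.05,.009),(.155,.05,.009)]
P=[(0,-.0135,0),(0,.0135,0)]
for nm,ob in(("both",[(S,B,bs),(S,P,pn),(D,[B[1],B[2],B[3],B[0]],bd)]),("S",[(S,B,bs),(S,P,pn)]),("D",[(D,[B[1],B[2],B[3],B[0]],bd)])):
    print(nm,*fit(ob,[.45,.24,-1.4],.009))
for nm,ob in(("both",[(S,T,ts),(D,[T[1],T[2],T[3],T[0]],td)]),("S",[(S,T,ts)]),("D",[(D,[T[1],T[2],T[3],T[0]],td)])):
    print("tray",nm,*fit(ob,[.57,-.11,0.],.026))
E
```

```text
both [ 0.4553406   0.23816703 -1.39228049] [-0.8 -1.5  0.6 -0.8  0.7 -0.5 -1.5 -0.6 -0.3 -0.3 -0.5  1.1 -1.8 -2.
  0.7 -2.3  1.7 -1.1 -0.5 -1.8]
S [ 0.45576697  0.23946585 -1.39106149] [-0.6 -1.   0.9 -0.4  1.  -0.  -1.3 -0.1  0.   0.2 -0.2  1.5]
D [ 0.45304391  0.23152065 -1.38320055] [-2.2 -0.2  0.4 -0.8  1.8  0.5 -0.3  0.1]
tray both [ 0.5723145  -0.11497894  0.03638696] [-0.5 -3.2  0.6 -2.8 -3.1  0.7 -3.2 -2.1 -0.2 -0.7 -2.4 -4.8  2.4 -0.7
 -0.7 -0.5]
tray S [ 0.57252342 -0.10856439  0.04472217] [ 0.4 -2.   2.3 -2.  -0.3  2.6 -1.7  0.1]
tray D [ 0.57282503 -0.11692259  0.03232521] [ 0.4 -0.4 -1.4 -4.1  3.1  0.5 -0.7  0.2]
```

Call:
send_rows(plan=[{"travel": [-3.5,-3.2,0],"turn": 0.1,"fingers": 0},{"travel": [-4,-2.9,0],"turn": 0.1,"fingers": 0},{"travel": [-4.3,-2.4,0],"turn": 0.1,"fingers": 0},{"travel": [-4.5,-2.0,0],"turn": 0.1,"fingers": 0},{"travel": [-4.7,-1.5,0],"turn": 0.1,"fingers": 0},{"travel": [-4.8,-1.0,0],"turn": 0.1,"fingers": 0},{"travel": [-4.9,-0.5,0],"turn": 0.1,"fingers": 0},{"travel": [-4.9,0,0],"turn": 0.1,"fingers": 0},{"travel": [-4.8,0.5,0],"turn": 0.1,"fingers": 0},{"travel": [-4.5,0.7,0],"turn": 0.142,"fingers": 0},{"travel": [0,0,0],"turn": 0,"fingers": 0},{"travel": [0,0,0],"turn": 0,"fingers": 0}], force=25)

```text
t: 1.65
ee_pos: [0.4746, 0.2339, 0.2138]
orientation: [[-0.181, 0.984, -0.0], [0.984, 0.181, -0.0], [0.0, -0.0, -1.0]]
contact_force: [0.2, -0.0, 0.9]
gripper_width: 0.499
grasp_force: 0.0
```

```bash
python3 - <<'E'
from workcell import monitor,cams
import cv2,numpy as np,pickle
s=monitor.sense();c=cams.camera("wrist");pickle.dump((s,c),open("w1.pkl","wb"))
print(s["t"],s["ee_pos"],np.round(s["orientation"],3).tolist(),s["gripper_width"],np.round(s["qpos"],2))
cv2.imwrite("pics/w1.png",cv2.resize(c["pixels"],(800,600),interpolation=cv2.INTER_CUBIC))
E
```

```text
1.65 [0.47459227 0.23388342 0.21380037] [[-0.181, 0.984, -0.0], [0.984, 0.181, -0.0], [0.0, -0.0, -1.0]] 0.4993806622141688 [0.41 0.11 2.08 0.   0.95 0.23]
```

View pics/w1.png

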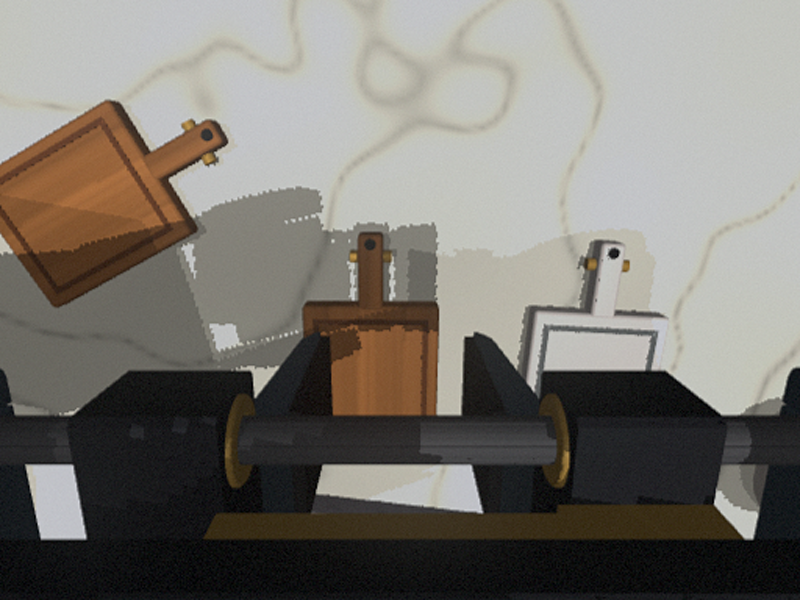

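The wrist view shows the wooden board's pin ends at (353,256) and (388,256), and its blade shoulders at (303,303) and (437,303). The white board is clear to the right.

```bash
python3 - <<'E'
import numpy as np,pickle
s,c=pickle.load(open("w1.pkl","rb"))
H=np.array(c["hand_eye"]);R=np.array(s["orientation"]);p=np.array(s["ee_pos"])
def g(u,v,z):
    u,v=(u+.5)/1.5625-.5,(v+.5)/1.5625-.5
    w=R@H[:3,:3]@np.array([(u-c["cx"])/c["fx"],(v-c["cy"])/c["fy"],1]);C=p+R@H[:3,3];return C+w*(z-C[2])/w[2]
for n,u,v,z in(("pinL",353,256,.011),("pinR",388,256,.011),("shL",303,303,.018),("shR",437,303,.018),("tip",370,233,.018),("edgeR_low",437,410,.018),("tray?",318,497,.026),("tray?",425,512,.026),("white",606,265,.01)):
    print(n,g(u,v,z).round(4))
pc=(g(353,256,.011)+g(388,256,.011))/2
print("to tool",R.T@(pc-p)*100)
E
```

```text
pinL [0.4433 0.2362 0.011 ]
pinR [0.468  0.2407 0.011 ]
shL [0.4137 0.1971 0.018 ]
shR [0.5087 0.2146 0.018 ]
tip [0.4527 0.2557 0.018 ]
edgeR_low [0.5257 0.1317 0.018 ]
tray? [0.4476 0.0453 0.026 ]
tray? [0.5328 0.0471 0.026 ]
white [0.6241 0.2626 0.01  ]
to tool [ 0.79163805 -1.7758044  20.2806674 ]
```

Call:
send_rows(plan=[{"travel": [0.4,-0.9,4],"turn": 0,"fingers": 0},{"travel": [0.45,-0.9,5],"turn": 0,"fingers": 0},{"travel": [0,0,5],"turn": 0,"fingers": 0},{"travel": [0,0,4],"turn": 0,"fingers": 0},{"travel": [0,0,2],"turn": 0,"fingers": 0},{"travel": [0,0,1],"turn": 0,"fingers": 0},{"travel": [0,0,0],"turn": 0,"fingers": 0},{"travel": [0,0,0],"turn": 0,"fingers": 0}])

```text
t: 2.7
ee_pos: [0.456, 0.2394, 0.0048]
orientation: [[-0.181, 0.984, 0.001], [0.984, 0.181, 0.001], [0.0, 0.001, -1.0]]
contact_force: [0.5, 0.2, 0.3]
gripper_width: 0.501
grasp_force: 0.0
```

Call:
send_rows(plan=[{"travel": [0,0,0.15],"turn": 0,"fingers": 0},{"travel": [0,0,0],"turn": 0,"fingers": 0.2},{"travel": [0,0,0],"turn": 0,"fingers": 0.3},{"travel": [0,0,0],"turn": 0,"fingers": 0.6},{"travel": [0,0,0],"turn": 0,"fingers": 1},{"travel": [0,0,0],"turn": 0,"fingers": 1},{"travel": [0,0,0],"turn": 0,"fingers": 1},{"travel": [0,0,0],"turn": 0,"fingers": 1}], force=25)

```text
t: 3.7
ee_pos: [0.4556, 0.2389, 0.0025]
orientation: [[-0.18, 0.984, 0.0], [0.984, 0.18, -0.0], [-0.0, 0.0, -1.0]]
contact_force: [-1.7, -1.7, 6.4]
gripper_width: 0.318
grasp_force: 25.0
```

Call:
send_rows(plan=[{"travel": [-0.6,0.25,0],"turn": 0.024,"fingers": 1},{"travel": [-0.6,0.25,0],"turn": 0.024,"fingers": 1},{"travel": [-0.6,0.25,0],"turn": 0.024,"fingers": 1},{"travel": [-0.6,0.27,0],"turn": 0.024,"fingers": 1},{"travel": [-0.6,0.3,0],"turn": 0.024,"fingers": 1},{"travel": [-0.5,0.3,0],"turn": 0.023,"fingers": 1},{"travel": [0,0,0],"turn": 0,"fingers": 1}])

```text
t: 4.58
ee_pos: [0.4765, 0.2054, 0.0025]
orientation: [[-0.036, 0.999, 0.0], [0.999, 0.036, -0.0], [-0.0, 0.0, -1.0]]
contact_force: [0.8, -2.0, 5.3]
gripper_width: 0.317
grasp_force: 25.0
```

```bash
python3 - <<'E'
from workcell import monitor,cams
import cv2,numpy as np
a=cams.camera("scene")["pixels"][170:300,180:350];b=cams.camera("side")["pixels"][120:250,190:360]
cv2.imwrite("pics/d.png",cv2.resize(np.hstack([a,b]),(800,306),interpolation=cv2.INTER_CUBIC))
E
```

```text
(no output)
```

View pics/d.png

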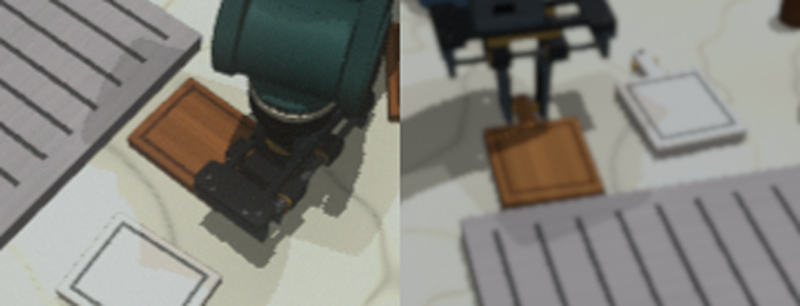

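The board is parallel to the tray edge, with its end just short of it: end edge at about (505,205)–(600,193) on the right, against the tray edge. I'll creep forward until contact.

Call:
send_rows(plan=[{"travel": [-0.2,0,0],"turn": 0,"fingers": 1},{"travel": [-0.2,0,0],"turn": 0,"fingers": 1},{"travel": [-0.2,0,0],"turn": 0,"fingers": 1}])

```text
t: 5.05
ee_pos: [0.4764, 0.2, 0.0025]
orientation: [[-0.038, 0.999, 0.0], [0.999, 0.038, 0.0], [0.0, 0.0, -1.0]]
contact_force: [0.2, 5.1, 4.8]
gripper_width: 0.321
grasp_force: 25.0
```

Call:
send_rows(plan=[{"travel": [-0.15,0,0],"turn": 0,"fingers": 1},{"travel": [-0.15,0,0],"turn": 0,"fingers": 1}])

```text
t: 5.3
ee_pos: [0.4765, 0.197, 0.0025]
orientation: [[-0.038, 0.999, 0.0], [0.999, 0.038, 0.0], [0.0, 0.0, -1.0]]
contact_force: [-0.1, 4.0, 5.4]
gripper_width: 0.317
grasp_force: 25.0
```

Call:
send_rows(plan=[{"travel": [-0.15,0,0],"turn": 0,"fingers": 1},{"travel": [-0.15,0,0],"turn": 0,"fingers": 1}])

```text
t: 5.55
ee_pos: [0.4766, 0.194, 0.0025]
orientation: [[-0.038, 0.999, 0.0], [0.999, 0.038, 0.0], [0.0, 0.0, -1.0]]
contact_force: [-0.2, 5.0, 5.7]
gripper_width: 0.321
grasp_force: 25.0
```

```bash
python3 - <<'E'
from workcell import monitor,cams
import cv2,numpy as np
a=cams.camera("scene")["pixels"][195:255,200:280];b=cams.camera("side")["pixels"][160:220,220:300]
cv2.imwrite("pics/e.png",cv2.resize(np.hstack([a,b]),(800,300),interpolation=cv2.INTER_CUBIC))
E
```

```text
(no output)
```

View pics/e.png

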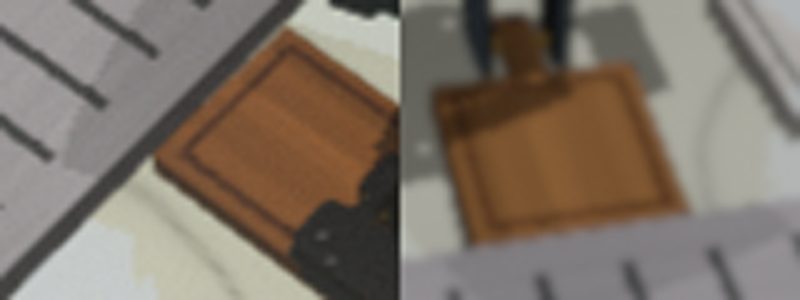

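The board's end is at or within a few mm of the tray's side, at (155,158) and (285,32) in the left half. I'll push on a little to confirm.

Call:
send_rows(plan=[{"travel": [-0.15,0,0],"turn": 0,"fingers": 1},{"travel": [-0.15,0,0],"turn": 0,"fingers": 1}])

```text
t: 5.9
ee_pos: [0.4767, 0.191, 0.0025]
orientation: [[-0.038, 0.999, 0.0], [0.999, 0.038, 0.0], [0.0, 0.0, -1.0]]
contact_force: [0.1, 5.6, 5.6]
gripper_width: 0.318
grasp_force: 25.0
```

Call:
send_rows(plan=[{"travel": [-0.15,0,0],"turn": 0,"fingers": 1},{"travel": [-0.15,0,0],"turn": 0,"fingers": 1}])

```text
t: 6.15
ee_pos: [0.4768, 0.1883, 0.0025]
orientation: [[-0.037, 0.999, 0.0], [0.999, 0.037, 0.001], [0.001, 0.0, -1.0]]
contact_force: [-4.5, 19.9, 5.5]
gripper_width: 0.321
grasp_force: 25.0
```

Call:
send_rows(plan=[{"travel": [0.1,0,-0.7],"turn": 0,"fingers": 1},{"travel": [0,0,-0.9],"turn": 0,"fingers": 1},{"travel": [0,0,-0.8],"turn": 0,"fingers": 1},{"travel": [-0.1,0,-1.0],"turn": 0,"fingers": 1},{"travel": [-0.18,0,-1.0],"turn": 0,"fingers": 1},{"travel": [-0.24,0,-0.9],"turn": 0,"fingers": 1},{"travel": [-0.3,0,-0.9],"turn": 0,"fingers": 1},{"travel": [-0.39,0,-0.9],"turn": 0,"fingers": 1},{"travel": [-0.4,0,-0.9],"turn": 0,"fingers": 1}], force=22)

```text
t: 7.28
ee_pos: [0.4772, 0.1727, 0.083]
orientation: [[-0.038, 0.999, -0.0], [0.999, 0.038, -0.0], [-0.0, -0.0, -1.0]]
contact_force: [0.5, -0.6, -1.7]
gripper_width: 0.322
grasp_force: 22.0
```

```bash
python3 - <<'E'
from workcell import monitor,cams
import cv2,numpy as np
print(monitor.sense()["ee_pos"])
a=cams.camera("scene")["pixels"][150:270,180:340];b=cams.camera("side")["pixels"][110:230,190:350]
cv2.imwrite("pics/f.png",cv2.resize(np.hstack([a,b]),(800,300),interpolation=cv2.INTER_CUBIC))
E
```

```text
[0.47715004 0.17267239 0.08300608]
```

View pics/f.png

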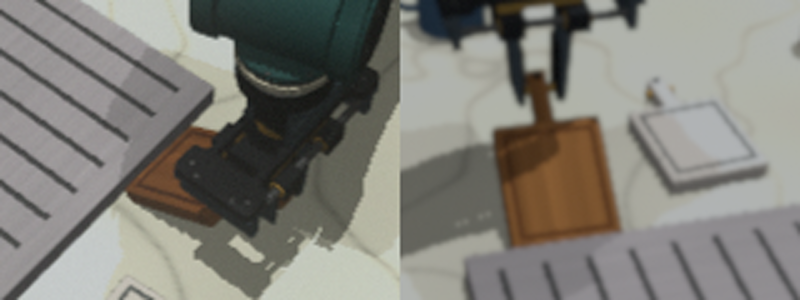

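The board pivots freely on its pin: in the right half it is tilted, with its blade end at the tray edge around (565,240). I'll continue the arc.

Call:
send_rows(plan=[{"travel": [-0.5,0,-0.82],"turn": 0,"fingers": 1},{"travel": [-0.53,0,-0.8],"turn": 0,"fingers": 1},{"travel": [-0.6,0,-0.75],"turn": 0,"fingers": 1},{"travel": [-0.64,0,-0.7],"turn": 0,"fingers": 1},{"travel": [-0.7,0,-0.64],"turn": 0,"fingers": 1},{"travel": [-0.75,0,-0.6],"turn": 0,"fingers": 1},{"travel": [-0.8,0,-0.53],"turn": 0,"fingers": 1},{"travel": [-0.82,0,-0.5],"turn": 0,"fingers": 1},{"travel": [-0.87,0,-0.42],"turn": 0,"fingers": 1},{"travel": [-0.9,0,-0.37],"turn": 0,"fingers": 1},{"travel": [-0.93,0,-0.3],"turn": 0,"fingers": 1},{"travel": [-0.95,0,-0.24],"turn": 0,"fingers": 1}])

```text
t: 8.88
ee_pos: [0.4806, 0.0825, 0.1493]
orientation: [[-0.038, 0.999, 0.0], [0.999, 0.038, 0.0], [0.0, 0.0, -1.0]]
contact_force: [-0.0, 0.5, -0.7]
gripper_width: 0.318
grasp_force: 22.0
```

Call:
send_rows(plan=[{"travel": [-0.97,0,-0.18],"turn": 0,"fingers": 1},{"travel": [-0.99,0,-0.1],"turn": 0,"fingers": 1},{"travel": [-0.6,0,0],"turn": 0,"fingers": 1},{"travel": [0,0,0],"turn": 0,"fingers": 1},{"travel": [0,0,0],"turn": 0,"fingers": 1}])

```text
t: 9.5
ee_pos: [0.4815, 0.0577, 0.1518]
orientation: [[-0.038, 0.999, -0.0], [0.999, 0.038, 0.0], [0.0, -0.0, -1.0]]
contact_force: [1.0, 0.6, -2.0]
gripper_width: 0.319
grasp_force: 22.0
```

```bash
python3 - <<'E'
from workcell import monitor,cams
import cv2,numpy as np
print(monitor.sense()["ee_pos"])
a=cams.camera("scene")["pixels"][150:270,180:340];b=cams.camera("side")["pixels"][110:230,190:350]
cv2.imwrite("pics/g.png",cv2.resize(np.hstack([a,b]),(800,300),interpolation=cv2.INTER_CUBIC))
E
```

```text
[0.48153208 0.05765933 0.15182638]
```

View pics/g.png

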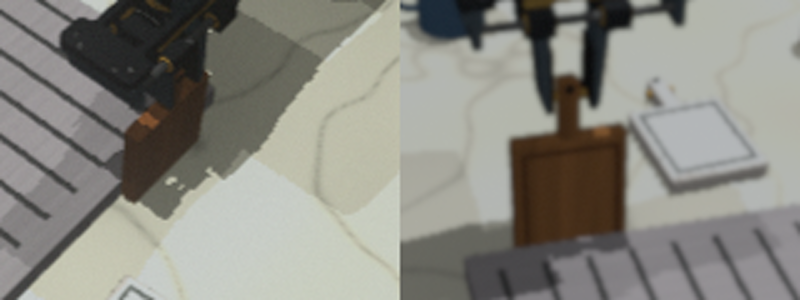

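The board stands on its blade end at the tray's side, with its lower edge at about (125,200)–(200,140) in the left half. Next I tip it over the edge.

Call:
send_rows(plan=[{"travel": [-0.7,0,0],"turn": 0,"fingers": 1},{"travel": [-0.7,0,0],"turn": 0,"fingers": 1},{"travel": [-1.7,0,0],"turn": 0,"fingers": 1},{"travel": [-1.7,0,0.23],"turn": 0,"fingers": 1},{"travel": [-1.67,0,0.44],"turn": 0,"fingers": 1},{"travel": [-1.6,0,0.66],"turn": 0,"fingers": 1},{"travel": [-1.5,0,0.86],"turn": 0,"fingers": 1},{"travel": [-1.38,0,1.05],"turn": 0,"fingers": 1},{"travel": [0,0,0],"turn": 0,"fingers": 1}])

```text
t: 10.72
ee_pos: [0.4853, -0.0526, 0.1185]
orientation: [[-0.037, 0.999, -0.001], [0.999, 0.037, 0.0], [0.0, -0.001, -1.0]]
contact_force: [0.8, 0.5, -0.0]
gripper_width: 0.32
grasp_force: 22.0
```

```bash
python3 - <<'E'
from workcell import monitor,cams
import cv2,numpy as np
print(monitor.sense()["ee_pos"])
a=cams.camera("scene")["pixels"][130:270,150:340];b=cams.camera("side")["pixels"][110:250,170:360]
cv2.imwrite("pics/h.png",cv2.resize(np.hstack([a,b]),(800,295),interpolation=cv2.INTER_CUBIC))
E
```

```text
[ 0.48529952 -0.05259995  0.11853357]
```

View pics/h.png

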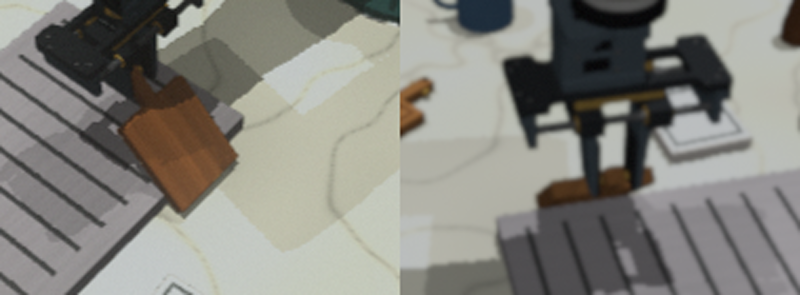

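The right half shows the board tipped about 45° past upright, with its plain back facing up and leaning on the tray edge near (180,205) in the left half. I'll lower it the rest of the way.

Call:
send_rows(plan=[{"travel": [-1.22,0,1.22],"turn": 0,"fingers": 1},{"travel": [-1.06,0,1.37],"turn": 0,"fingers": 1},{"travel": [-0.87,0,1.5],"turn": 0,"fingers": 1},{"travel": [-0.67,0,1.6],"turn": 0,"fingers": 1},{"travel": [-0.45,0,1.65],"turn": 0,"fingers": 1},{"travel": [-0.2,0,0.8],"turn": 0,"fingers": 1},{"travel": [0,0,0.4],"turn": 0,"fingers": 1},{"travel": [0,0,0],"turn": 0,"fingers": 1}])

```text
t: 11.82
ee_pos: [0.4874, -0.0964, 0.0341]
orientation: [[-0.038, 0.999, -0.0], [0.999, 0.038, -0.0], [-0.0, -0.0, -1.0]]
contact_force: [-0.5, 0.1, -0.2]
gripper_width: 0.323
grasp_force: 22.0
```

Call:
send_rows(plan=[{"travel": [0,0,0.2],"turn": 0,"fingers": 1},{"travel": [0,0,0.15],"turn": 0,"fingers": 1},{"travel": [0,0,0.1],"turn": 0,"fingers": 1},{"travel": [0,0,0],"turn": 0,"fingers": 1}])

```text
t: 12.32
ee_pos: [0.4876, -0.0965, 0.0297]
orientation: [[-0.038, 0.999, 0.0], [0.999, 0.038, -0.0], [-0.0, 0.0, -1.0]]
contact_force: [0.2, -1.3, 1.2]
gripper_width: 0.321
grasp_force: 22.0
```

Call:
send_rows(plan=[{"travel": [0,0,0],"turn": 0,"fingers": 0.2},{"travel": [0,0,0],"turn": 0,"fingers": 0.1},{"travel": [0,0,0],"turn": 0,"fingers": 0},{"travel": [0,0,0],"turn": 0,"fingers": 0},{"travel": [0,0,0],"turn": 0,"fingers": 0},{"travel": [0,0,-1],"turn": 0,"fingers": 0},{"travel": [0,0,-3],"turn": 0,"fingers": 0},{"travel": [0,0,-5],"turn": 0,"fingers": 0},{"travel": [0,0,-5],"turn": 0,"fingers": 0},{"travel": [0,0,-3],"turn": 0,"fingers": 0},{"travel": [0,0,0],"turn": 0,"fingers": 0}])

```text
t: 13.7
ee_pos: [0.4887, -0.0968, 0.2025]
orientation: [[-0.038, 0.999, 0.005], [0.999, 0.038, -0.001], [-0.001, 0.005, -1.0]]
contact_force: [-0.1, -0.7, -0.1]
gripper_width: 0.498
grasp_force: 0.0
```

```bash
python3 - <<'E'
from h import *
from workcell import monitor,cams
s=monitor.sense();print(s["ee_pos"],s["gripper_width"])
# board expected flat on tray: brown mask vs predicted footprint, both fixed cameras
d=np.array([.038,-.999]); g=np.array([.4876,-.0965])
B=[(.0,0,0)]
for n in("scene","side"):
    c=cams.camera(n);im=c["pixels"].astype(int)
    m=((im[...,2]-im[...,0])>35).astype(np.uint8)
    # board x now points to world ~ +y ; blade corners
    q=pose([g[0],g[1],1.571+.038],[(a,b,0) for a,b in((.035,-.05),(.155,-.05),(.155,.05),(.035,.05))],.044)
    px=proj(c,q);f=np.zeros_like(m);cv2.fillPoly(f,[np.round(px).astype(np.int32)],1)
    k,lab,st,ce=cv2.connectedComponentsWithStats(m)
    i=np.argmax(np.bincount(lab[f>0],minlength=k)*(np.arange(k)>0)); cm=(lab==i)
    r=cv2.minAreaRect(np.argwhere(cm)[:,::-1].astype(np.float32))
    print(n,"pred",px.round(0).tolist(),"cover",(cm&(f>0)).sum()/f.sum(),"outside",(cm&(f==0)).sum(),f.sum(),st[i].tolist())
E
```

```text
[ 0.48870766 -0.09682639  0.20254412] 0.49787817705112763
scene pred [[197.0, 197.0], [235.0, 224.0], [262.0, 197.0], [225.0, 172.0]] cover 0.9373219373219374 outside 67 1755 [199, 174, 63, 51, 1712]
side pred [[294.0, 223.0], [278.0, 187.0], [233.0, 193.0], [245.0, 231.0]] cover 0.9027055150884495 outside 390 1922 [235, 190, 58, 61, 2125]
```

```bash
python3 -c "
from workcell import finish_job
print(finish_job())"
```

```text
the job is handed in; nothing more can be done
None
```

I turned the wooden board over against the tray's side, laid it grooved face down on the tray, let go and handed the job in at about 14 s; afterwards both fixed cameras matched a board lying flat there, but no verdict came back.

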